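Check the sprung corner of a watch mount

ROBOT

A 6-joint arm with a two-finger parallel gripper is mounted at the origin on the work surface. World frame = base frame: x ahead of the robot, y to its left, z up, the work surface at z = 0. Lengths are in m, angles in rad, forces in N, time in s.
With the tool pointing down it reaches from about 0.375 to 0.975 m from the base axis. Payload 3.8 kg.
Tool frame: the origin (TCP) lies on the centre line of the jaws, within the pads' length; the fingertips stand ahead of it and the grasp point (between the pads) lies 3 mm ahead of it (manip.tip_extent is the z of the fingertips in the tool frame, in m); z points along the fingers, y is the direction in which the jaws open and shut (so a half turn about z gives the same grasp; the last joint's range is limited). The gripper opens to 85 mm and grips with 20 to 120 N. Pads are 22 mm wide; open, the fingers measure 114 mm over their backs; the gripper's body (76 mm by 85 mm) begins 54 mm behind the grasp point. The pads swing forward as they close: fully open they stand 13 mm farther back than shut.
Start: joints at [-1.141, 0.264, 1.604, -0, 1.274, -0.037], TCP at [0.304, -0.603, 0.253] pointing down, gripper open.
Joint ranges: [-2.63, 2.63], [-0.94, 2.18], [0.31, 2.57], [-1.31, 4.45], [0, 2.66], [-2.55, 2.55]. Speed limits (rad/s): [2.57, 2.57, 3.14, 3.14, 3.14, 3.14].

INTERFACE

Orientations are given as a rotation vector (axis times angle).
In Python, from plant import manip, vision, sign_off gives the robot as it stands.
- The arm moves only by the tool step_arm, never from a script. Its argument "steps" is a list of rows, each an object with "xyz": the shift along the tool's x, y, z in mm, a list of three; "rotation": the turn, a rotation vector about the tool's x, y, z in degrees, a list of three; "claw": the finger opening in mm, from 0 to 85.4. A call has 1 to 12 rows; each row is the pose to reach, as a shift and turn from the pose commanded when the call began, along the tool's axes at that moment; what a row does not reach only later rows make up. A row lasts 1/12 s, in which the tool goes at most 41.7 mm and 7.16 degrees, less where a joint would pass 70% of its speed; a pose out of reach is approached as far as the arm can. A call with a gripper value outside its range is refused whole. The fingers move at their own pace and stop on an object; "grip_force" is the grip in N (left out, the last holds). Time passes only in rows, so rows that repeat a pose let the fingers close. It gives the time, the measured TCP pose, the force and the opening at its end, in the units of the state.
- manip.sense(): the state, without advancing time (a new reading comes with each control period).
- vision.read_camera(name): name is "scene" or "top" or "wrist"; returns (picture, depth): 400x640x3 uint8, blue, green, red; 400x640 float32, m along the optical axis (not along the pixel's ray), 0 where there is no reading.
- vision.camera_model(name): a dict with "fx", "fy", "cx", "cy" (pixels), "k1" (the pictures are not rectified: a ray, as slopes to the right and down, at radius r is drawn at 1 + k1 r^2 times it, then the intrinsics apply), "R" (3x3) and "t" (3): a world point X has camera coordinates R X + t; the wrist camera has in their place "mount" (4x4, takes a point from camera to tool coordinates, whose origin is the TCP and whose axes are the flange's). Camera axes: x right, y down, z forward; pixel columns grow to the right and rows downward; lengths in m; the calibration is good to about 2 mm. A picture is of the moment at which its call begins: read the wrist's pose just before it. camera_model takes no time and is no camera call.
- sign_off(): hands the job in, once; it reports no verdict.
The state is a dict: "clock": time; "qpos": joint angles; "qd": joint speeds; "tau": joint torques, N m; "tcp_pos": TCP position; "eef_rot": TCP orientation; "ft_force": force on the tool from outside, world axes, zero at the start; "torque": the same for the moment, N m; "width": finger opening in m.
Only numpy, scipy, OpenCV 4.12 (cv2) and the standard library are available. Lean on these libraries where they do the work, as an engineer would, in place of code of your own. Each camera call takes 0.05 s, during which the arm holds its last target.

TASK

On the mount that carries the watch, press the round pad at the free corner of the tilting plate down with the fingertips until the needle's tip stands between the two prongs of the brass gate, and keep it there for about a second; never let the needle swing out past the far prong. Then release the pad so that the plate springs back to rest, with the watch still lying in its seat. Do not lift or pinch anything, do not shift the gate, and leave the empty second mount and everything else on the bench alone.

Things in the scene. Friction and masses are not known exactly. Their poses are not given: they have to be found in the camera images.
- mount: Fixed tilt-plate mount that carries the watch. Origin: centre of the underside of its 130 x 125 mm base; z up, x along the hinge towards the needle end. Hinge axis at y = +50 mm, 60 mm up; from it a 110 x 105 x 8 mm steel plate reaches level to the free edge at y = -55 mm. At x = +95 to +125 mm an upright scale with ticks, the needle on its +x side and, at its top, the brass gate (190 mm up).
- mount_plate (a joint): Tilt of the mount's plate in rad: 0 = at rest (level), grows as the free edge goes down (turn about the mount's +x axis), stop at 0.42. A damped spring always brings it back to 0. At the pad, pressing takes about 3 N to start and about 8 N at 0.3 rad.
- mount_pad_top (a point): Centre of the top of the round black rubber press pad (mount_plate_c0), 26 mm across, 8 mm tall, top slightly domed, at the free corner of the plate farthest from the needle. 90 mm from the hinge axis, 72 mm above the bench at rest (x = -40, y = -40 mm in the mount's frame). It tilts with the plate and sinks about 9 mm for each 0.1 rad.
- mount_gate (a joint): Where the mount's brass gate is set, in rad: the plate tilt at which the needle stands at the middle of the gate. It stays where it is set by friction and differs from start to start (0.13 to 0.32).
- mount_gate_mid (a point): Where the needle's tip stands when it is in the middle of the gate. The gate is a brass fork of two prongs with a 13 mm gap, just beyond the end of the needle, 105 mm from the hinge axis. x along the hinge, y across the gate: the needle comes from +y.
- mount_tip (a point): Tip of the mount's dark needle (3 mm wide, 105 mm long from the hinge axis), which turns with the plate. At rest it leans 0.2 rad towards +y; as the plate is pressed the tip swings towards -y by 10.5 mm for each 0.1 rad.
- mount_seat (a point): Where the watch's centre belongs: between four brass pins on the plate, at x = +18, y = +5 mm in the mount's frame, 69.5 mm above the bench at rest.
- watch_center (a point): Centre (half-way up) of the loose steel watch head, 40 mm across and 11 mm thick, lying dial up between the four pins on the mount's plate.
- spare_plate (a joint): Tilt of the plate of the second, identical mount, which carries no watch: 0 = at rest. Not to be pressed.
- spare: The second mount, of the same shape, with its seat empty. Origin and axes as for the first. It may stand on the left or on the right.
- loupe: Bystander: black tapered eyeglass loupe, 36 mm across, 30 mm tall. Origin in the middle of its underside (at its middle for the tools).
- jar: Bystander: white jar with a blue cap, 48 mm across, 45 mm tall. Origin in the middle of its underside (at its middle for the tools).
- screwdriver: Bystander: small screwdriver lying flat, about 120 mm long. Origin in the middle of its underside (at its middle for the tools).
- brush: Bystander: small brush lying flat, about 140 mm long. Origin in the middle of its underside (at its middle for the tools).
- bezel: Bystander: brass bezel ring lying flat, 42 mm across, 6 mm tall. Origin in the middle of its underside (at its middle for the tools).
- case_holder: Bystander: round wooden case holder, 56 mm across, 34 mm tall. Origin in the middle of its underside (at its middle for the tools).
- tin: Bystander: flat aluminium tin, 54 mm across, 18 mm tall. Origin in the middle of its underside (at its middle for the tools).
- watch: The same watch head; origin at the centre of its underside.
Things that resemble listed ones, but are neither listed nor needed, are in the scene too. Of the things shaped like the watch, the bare steel one is meant. Leave any pink look-alike of the mount alone.

How it is judged:
On the way, in this order (a step that is already met when the one before it is completed fails the run):
1. the fingertips press the pad and the needle's tip stands between the gate's prongs (within 5 mm of the middle) for 0.6 s (y of mount_tip in the frame of mount_gate_mid between -0.005 and 0.005 m and contact force between the fingers and mount_plate_c0 above 1 N), for 0.6 s.
2. the plate has been released and is back at rest (value of joint mount_plate below 0.03 rad), for 0.2 s.
At the end, for the whole second after the job is handed in: The mount's plate is back at rest (tilt under 0.03 rad), the watch lies still in its seat (centre within 8 mm), the gate has not been shifted (6 mm), the spare mount's plate is at rest and no bystander has moved more than 30 mm (value of joint each of mount_plate, spare_plate below 0.03 rad and distance between watch_center and mount_seat below 0.008 m and distance of mount_gate_mid from where it was at the start of the episode below 0.006 m and distance of each of loupe, jar, screwdriver, brush, bezel, case_holder, tin from where it was at the start of the episode below 0.03 m and linear speed of watch below 0.02 m/s); the robot touches nothing.
It fails at once if the needle swings out past the gate's far prong (more than 10 mm past the middle) (y of mount_tip in the frame of mount_gate_mid below -0.01 m).
It fails at once if the watch leaves its seat or is lifted (more than 12 mm) (distance between watch_center and mount_seat above 0.012 m).
It fails at once if the empty second mount is pressed (over 0.06 rad) (value of joint spare_plate above 0.06 rad).
It fails at once if the gate is shifted (more than 6 mm) (distance of mount_gate_mid from where it was at the start of the episode above 0.006 m).
It fails at once if a bystander is moved or lifted (more than 30 mm) (distance of any of loupe, jar, screwdriver, brush, bezel, case_holder, tin from where it was at the start of the episode above 0.03 m).
It also fails if it takes over 40 s, if anything falls off the work surface, if the arm or the gripper's body presses on something with over 40 N, if the wrist force passes 120 N, or if a joint passes its speed limit or range.

## Working session

There is one attempt and no reset: what is moved stays moved. The work goes in short steps, Python scripts to look and compute and a tool call to move; the robot and the scene stay as the last step left them, time stands still between calls to the robot, and variables do not carry over. Pictures are saved under pics/ and viewed, and the job is handed in when it is done.

Besides the shell and the picture viewer there is one more tool, called after ">>>" as name(argument=value, ...) on one line, values as JSON. step_arm: Moves the arm, as the interface text tells. Its arguments: {"type":"object","properties":{"steps":{"type":"array"},"grip_force":{"type":"number"}},"required":["steps"]}

```bash
ls; mkdir -p pics
python3 - <<'E'
from plant import manip, vision
import cv2,numpy as np
s=manip.sense()
for k in s: print(k,np.round(s[k],4))
print(manip.tip_extent)
for n in ["scene","top","wrist"]:
    p,d=vision.read_camera(n); cv2.imwrite(f"pics/{n}0.png",p); np.save(f"pics/{n}0.npy",d)
    print(n,vision.camera_model(n))
E
```

```text
pics
clock 0.0
qpos [-1.1409  0.2648  1.6054 -0.      1.2737 -0.0369]
qd [-0.0003  0.0009  0.0006  0.0012  0.0018 -0.0009]
tau [ 9.00000e-04 -5.15105e+01 -3.67317e+01  1.00000e-04  1.29000e-02
  0.00000e+00]
tcp_pos [ 0.3035 -0.6022  0.252 ]
eef_rot [-3.0543e+00 -7.2610e-01  7.0000e-04]
ft_force [ 1.2153 -0.0651 -0.112 ]
torque [-0.0003 -0.0367  0.0214]
width 0.0852
0.022
scene {'fx': 389.3346448352274, 'fy': 389.3346448352274, 'cx': 317.81106127422737, 'cy': 197.61424108824383, 'k1': 0.019163243735806447, 'R': array([[ 0.8106631 ,  0.58532416,  0.01486481],
       [ 0.432364  , -0.58131066, -0.68930348],
       [-0.39482491,  0.5652199 , -0.7243202 ]]), 't': array([-0.42967827, -0.15740099,  1.50762733])}
top {'fx': 497.03254339410927, 'fy': 497.03254339410927, 'cx': 315.9947804087225, 'cy': 203.37247014024507, 'k1': -0.07073258490968222, 'R': array([[-2.29054236e-02, -9.99737627e-01, -1.33996180e-04],
       [-9.88792586e-01,  2.26744352e-02, -1.47563855e-01],
       [ 1.47528177e-01, -3.24751819e-03, -9.89052522e-01]]), 't': array([0.01047863, 0.52010962, 1.47463942])}
wrist {'fx': 346.054251657274, 'fy': 346.054251657274, 'cx': 319.3018723547311, 'cy': 199.77734279728674, 'k1': -0.04201102333867209, 'mount': array([[ 2.07401397e-04, -9.58694710e-01, -2.84437005e-01,
         7.25446512e-02],
       [ 9.99999846e-01,  5.23495011e-05,  5.52720539e-04,
         9.64805129e-07],
       [-5.15000122e-04, -2.84437076e-01,  9.58694573e-01,
        -1.19795909e-01],
       [ 0.00000000e+00,  0.00000000e+00,  0.00000000e+00,
         1.00000000e+00]])}
```

View pics/scene0.png

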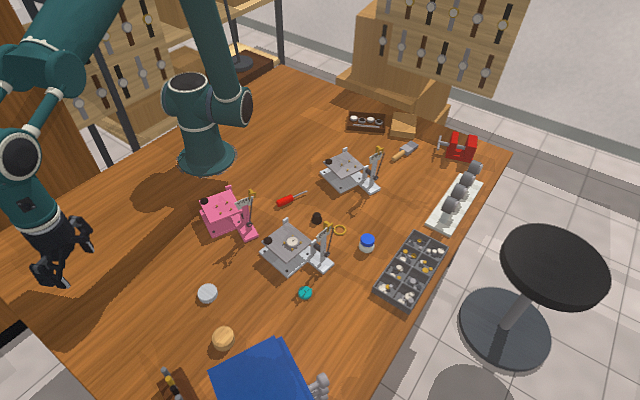

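View pics/top0.png

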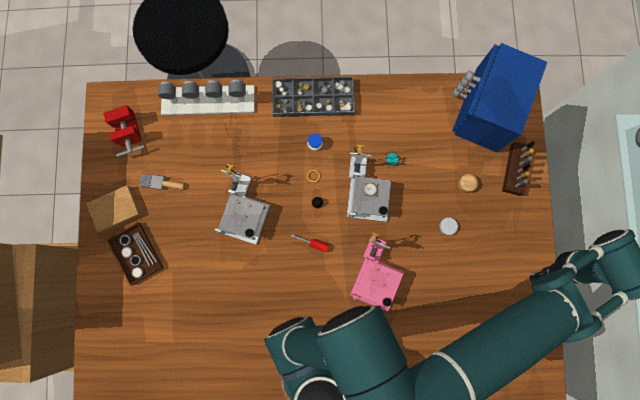

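View pics/wrist0.png

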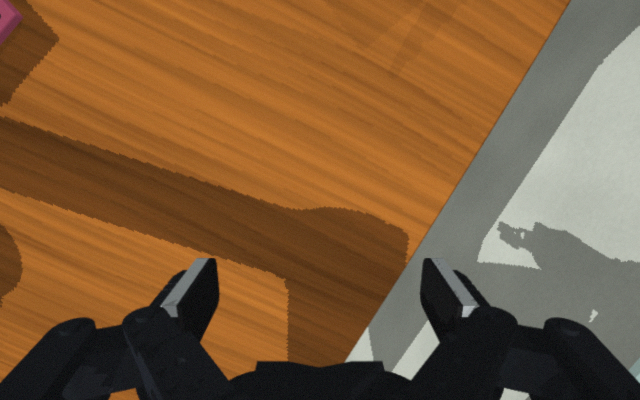

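The watch mount is at about (370,195) in the top view. Its pad is at (383,210) and the needle and scale are near (358,160). The spare is at (243,215) and the pink look-alike at (378,280). I'll zoom in and measure next.

```bash
cat > h.py <<'E'
import numpy as np,cv2
from plant import manip,vision
from scipy.spatial.transform import Rotation as Ro
def cam(n,s=None):
    m=vision.camera_model(n)
    K=np.array([[m['fx'],0,m['cx']],[0,m['fy'],m['cy']],[0,0,1]]);D=np.array([m['k1'],0,0,0,0.])
    if 'R' in m: R=np.array(m['R']);t=np.array(m['t'])
    else:
        M=np.array(m['mount']);T=np.eye(4);T[:3,:3]=Ro.from_rotvec(s['eef_rot']).as_matrix();T[:3,3]=s['tcp_pos']
        W=np.linalg.inv(T@M);R=W[:3,:3];t=W[:3,3]
    return K,D,R,t
def ray(c,uv):
    K,D,R,t=c
    x=cv2.undistortPoints(np.array([[uv]],float),K,D)[0,0]
    return -R.T@t, R.T@np.array([x[0],x[1],1.])
def onz(c,uv,z):
    o,d=ray(c,uv);return o+d*(z-o[2])/d[2]
def depthpt(c,uv,dz):
    o,d=ray(c,uv);return o+d*dz
def proj(c,X):
    K,D,R,t=c
    return cv2.projectPoints(np.atleast_2d(np.array(X,float)),cv2.Rodrigues(R)[0],t,K,D)[0][:,0]
def tri(c1,u1,c2,u2):
    o1,d1=ray(c1,u1);o2,d2=ray(c2,u2)
    A=np.stack([d1,-d2],1);s=np.linalg.lstsq(A,o2-o1,rcond=None)[0]
    return (o1+d1*s[0]+o2+d2*s[1])/2, np.linalg.norm(o1+d1*s[0]-o2-d2*s[1])
E
python3 - <<'E'
import cv2,numpy as np
from h import *
p=cv2.imread("pics/top0.png");cv2.imwrite("pics/topz.png",cv2.resize(p[135:235,320:440],None,fx=6,fy=6,interpolation=cv2.INTER_CUBIC))
p=cv2.imread("pics/scene0.png");cv2.imwrite("pics/scenez.png",cv2.resize(p[205:295,240:360],None,fx=6,fy=6,interpolation=cv2.INTER_CUBIC))
c=cam("top");d=np.load("pics/top0.npy")
t=cv2.imread("pics/top0.png");g=t.max(2)
m=(g[200:220,372:395]<50).astype(np.uint8)
n,l,st,ce=cv2.connectedComponentsWithStats(m);print(st,ce+[372,200])
for uv in [(383,210),(370,189),(360,210)]: print(uv,depthpt(c,uv,d[uv[1],uv[0]]), onz(c,uv,.072))
E
```

```text
[[  0   0  23  20 413]
 [  7   7   8   8  47]] [[383.00968523 209.43341404]
 [382.91489362 210.08510638]]
(383, 210) [ 0.49092321 -0.20032669  0.07056988] [ 0.49073384 -0.2001277   0.072     ]
(370, 189) [ 0.5548863  -0.16380591  0.07260562] [ 0.55499309 -0.16387518  0.072     ]
(360, 210) [ 0.49310771 -0.13218417  0.06609129] [ 0.49231887 -0.13163859  0.072     ]
```

View pics/topz.png

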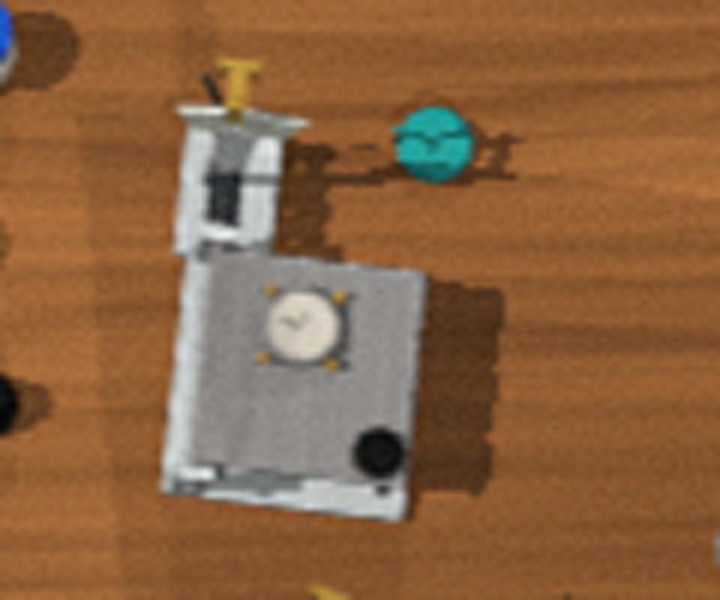

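View pics/scenez.png

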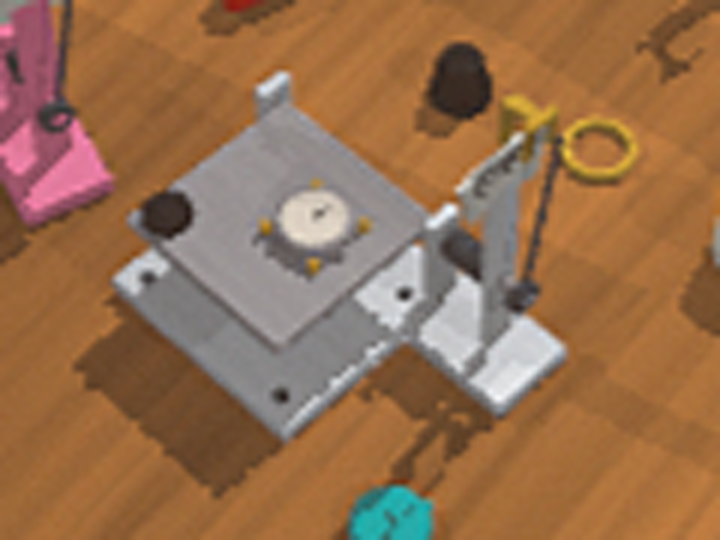

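Run:
```python
from h import *
c=cam("top")
z=lambda a,b:(320+(a+.5)/6-.5,135+(b+.5)/6-.5)
pad=onz(c,z(380,452),.072);w=onz(c,z(303,327),.075);print("pad",pad,"watch",w,np.linalg.norm((w-pad)[:2]),"exp .0734")
d=(w-pad)[:2];yaw=np.arctan2(d[1],d[0])-np.arctan2(45,58);print("yaw",np.degrees(yaw))
Rm=np.array([[np.cos(yaw),-np.sin(yaw)],[np.sin(yaw),np.cos(yaw)]])
o=pad[:2]-Rm@[-.04,-.04];print("origin",o)
for nm,uv,zz in [("prongL",z(226,66),.19),("prongR",z(258,66),.19),("tip",z(210,85),.16)]:
    X=onz(c,uv,zz);print(nm,X,"mount",Rm.T@(X[:2]-o))
cs=cam("scene");zs=lambda a,b:(240+(a+.5)/6-.5,205+(b+.5)/6-.5)
print("pad tri",tri(c,z(380,452),cs,zs(167,210)))
print("watch tri",tri(c,z(303,327),cs,zs(313,216)))
for uv in [(375,238),(378,250),(387,302)]: print("pink",onz(c,uv,.19))
s=manip.sense();print(Ro.from_rotvec(s['eef_rot']).as_matrix())
```

```text
pad [ 0.49098955 -0.1998899   0.072     ] watch [ 0.55420595 -0.1637713   0.075     ] 0.07280704933020353 exp .0734
yaw -8.065103405841704
origin [ 0.53620585 -0.16589746]
prongL [ 0.65789969 -0.11970436  0.19      ] mount [0.11400939 0.06280965]
prongR [ 0.65758046 -0.13459276  0.19      ] mount [0.11578214 0.04802371]
tip [ 0.6568214  -0.11451249  0.16      ] mount [0.11221336 0.06779889]
pad tri (array([ 0.49092429, -0.20073258,  0.06920564]), np.float64(0.0012590080047115266))
watch tri (array([ 0.55376822, -0.16423355,  0.07485457]), np.float64(0.0012842922861135636))
pink [ 0.39903788 -0.15874642  0.19      ]
pink [ 0.36637517 -0.16560138  0.19      ]
pink [ 0.22721973 -0.18430081  0.19      ]
[[ 8.93005399e-01  4.50045322e-01 -7.52233545e-04]
 [ 4.50045945e-01 -8.93003869e-01  1.65464027e-03]
 [ 7.29156451e-05 -1.81614235e-03 -9.99998348e-01]]
```

>>> step_arm(steps=[{"xyz": [0, 0, -40], "rotation": [0, 0, 0], "claw": 0}, {"xyz": [30, -15, -80], "rotation": [0, 0, 5], "claw": 0}, {"xyz": [528, -266, -80], "rotation": [0, 0, 26.7], "claw": 0}, {"xyz": [528, -266, -80], "rotation": [0, 0, 26.7], "claw": 0}, {"xyz": [528, -266, -80], "rotation": [0, 0, 26.7], "claw": 0}, {"xyz": [528, -266, -80], "rotation": [0, 0, 26.7], "claw": 0}, {"xyz": [528, -266, -80], "rotation": [0, 0, 26.7], "claw": 0}, {"xyz": [528, -266, -80], "rotation": [0, 0, 26.7], "claw": 0}, {"xyz": [528, -266, -80], "rotation": [0, 0, 26.7], "claw": 0}, {"xyz": [528, -266, -80], "rotation": [0, 0, 26.7], "claw": 0}, {"xyz": [528, -266, -80], "rotation": [0, 0, 26.7], "claw": 0}, {"xyz": [528, -266, -80], "rotation": [0, 0, 26.7], "claw": 0}])

```text
clock: 1.15
tcp_pos: [0.5674, -0.2457, 0.3309]
eef_rot: [-3.141, -0.001, 0.001]
ft_force: [0.9, -0.9, 0.1]
width: 0.0001
```

>>> step_arm(steps=[{"xyz": [75, -100, 0], "rotation": [0, 0, 0], "claw": 0}, {"xyz": [75, -100, 0], "rotation": [0, 0, 0], "claw": 0}, {"xyz": [75, -100, 0], "rotation": [0, 0, 0], "claw": 0}, {"xyz": [75, -100, 0], "rotation": [0, 0, 0], "claw": 0}, {"xyz": [75, -100, 0], "rotation": [0, 0, 0], "claw": 0}, {"xyz": [75, -100, 0], "rotation": [0, 0, 0], "claw": 0}])

```text
clock: 1.65
tcp_pos: [0.6414, -0.1474, 0.3305]
eef_rot: [3.141, 0.003, -0.002]
ft_force: [0.3, -1.4, 0.7]
width: 0.0001
```

Run:
```python
from h import *
s=manip.sense();p,d=vision.read_camera("wrist");cv2.imwrite("pics/w1.png",p);np.savez("pics/w1.npz",d=d,pos=s['tcp_pos'],rot=s['eef_rot']);print(s['tcp_pos'],s['qd'])
```

```text
[ 0.64135913 -0.14744591  0.33047325] [-0.03057952 -0.01304235  0.00765435 -0.00084112 -0.00016373 -0.0021036 ]
```

View pics/w1.png

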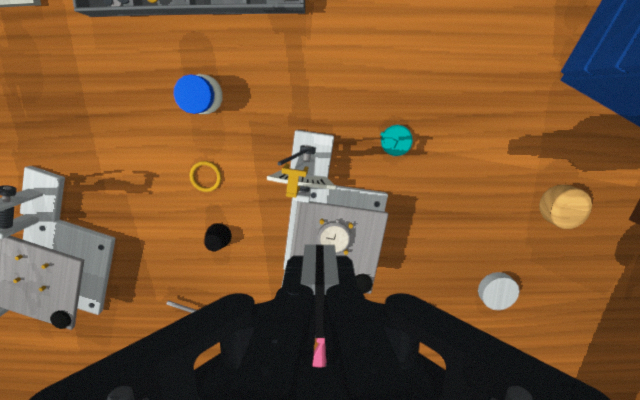

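Run:
```python
from h import *
p=cv2.imread("pics/w1.png");cv2.imwrite("pics/w1z.png",cv2.resize(p[125:205,255:355],None,fx=7,fy=7,interpolation=cv2.INTER_CUBIC))
f=np.load("pics/w1.npz");d=f['d'];np.set_printoptions(precision=3,linewidth=250)
c=cam("wrist",dict(tcp_pos=f['pos'],eef_rot=f['rot']))
print(c[3],-c[2].T@c[3])
hz=np.zeros((38,60))
for v in range(145,200,2):
  print(v,[int(1000*depthpt(c,(u,v),d[v,u])[2]) for u in range(266,334,3)])
```

```text
[-0.149  0.555  0.635] [ 0.714 -0.147  0.45 ]
145 [-1, 0, 0, -1, 0, 0, 0, -1, 0, 10, 10, 11, 58, 60, 60, 11, 10, 12, 10, 11, 10, 10, 9]
147 [0, 0, 0, -1, -1, -1, 0, 0, -1, 9, 11, 10, 64, 67, 68, 65, 60, 11, 10, 11, 10, 10, 9]
149 [0, 0, 0, -2, 0, -1, -1, -2, 0, 11, 10, 10, 67, 70, 67, 66, 64, 10, 10, 11, 10, 11, 0]
151 [0, 0, -1, -1, -1, -1, 0, 0, -1, 10, 11, 10, 87, 77, 67, 66, 64, 10, 10, 10, 12, 11, -1]
153 [0, 0, 0, -1, -1, 0, -2, -1, -2, 10, 105, 101, 88, 62, 67, 66, 62, 11, 10, 10, 9, 10, 0]
155 [-2, 0, -1, -1, -1, 0, 0, 0, -1, 119, 114, 102, 25, 61, 64, 14, 10, 11, 11, 10, 11, 10, -2]
157 [0, -1, -1, 0, 0, 0, -1, 134, 132, 124, 10, 41, 38, 62, 63, 28, 27, 11, 10, 9, 10, 10, 0]
159 [0, -2, 0, 0, 0, 0, 146, 143, 134, 11, 9, 54, 52, 64, 61, 43, 40, 11, 11, 11, 9, 10, 0]
161 [0, -1, -2, -1, -1, 158, 154, 143, 0, 10, 11, 66, 63, 63, 62, 58, 53, 11, 11, 9, 10, 10, 0]
163 [0, -1, -1, 0, 162, 161, 151, 167, -1, 11, 10, 78, 76, 73, 71, 68, 65, 10, 10, 10, 11, 11, 0]
165 [0, 0, 0, 450, 0, -1, 176, 174, -2, 11, 91, 90, 88, 84, 83, 80, 78, 10, 10, 10, 10, 11, -1]
167 [0, 0, 0, -1, -1, -1,
[... 1032 characters left out ...]
7, 156, 157, 156, 154]
187 [-1, 0, 0, 0, -1, -1, -2, 186, 186, 187, 186, 164, 67, 66, 64, 10, 12, 158, 157, 157, 156, 155, 155]
189 [0, 0, 1, 0, -1, 0, -1, 187, 186, 185, 187, 162, 66, 66, 61, 11, 11, 11, 11, 11, 10, 10, 9]
191 [-1, -1, 0, 0, 0, -1, -1, 186, 187, 187, 187, 60, 66, 66, 64, 11, 10, 12, 11, 11, 10, 11, 11]
193 [0, 0, -1, -1, 0, 0, -2, 185, 186, 184, 186, 66, 65, 62, 60, 12, 13, 11, 11, 9, 11, 11, 9]
195 [-1, 0, -2, 0, 0, -2, -2, 185, 185, 186, 185, 71, 72, 70, 68, 10, 13, 11, 10, 14, 12, 8, 9]
197 [0, -2, -1, 0, -1, 0, -1, 0, -2, 71, 450, 450, 73, 72, 72, 12, 12, 11, 10, 10, 11, 10, 10]
199 [0, -2, -2, -2, -1, 0, -1, 0, -1, 72, 73, 71, 74, 71, 72, 11, 9, 10, 11, 10, 10, 11, 11]
```

View pics/w1z.png

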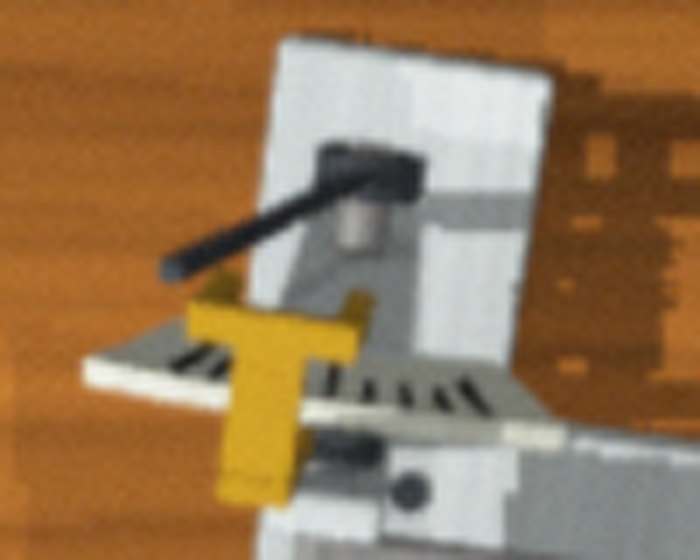

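Run:
```python
from h import *
f=np.load("pics/w1.npz");d=f['d'];np.set_printoptions(precision=4,suppress=True)
c=cam("wrist",dict(tcp_pos=f['pos'],eef_rot=f['rot']))
z=lambda a,b:(255+(a+.5)/7-.5,125+(b+.5)/7-.5)
p=cv2.imread("pics/w1.png")
pts={"barL":onz(c,z(188,318),.1875),"barR":onz(c,z(362,345),.1875),"tip":onz(c,z(172,267),.162),"hub":onz(c,z(370,165),.068)}
# pad in wrist view & watch
w=onz(c,(335,238),.075)
# plate edge of post top: right corner
yaws=[-8.07]
v=pts["barR"]-pts["barL"];print("bar len",np.linalg.norm(v[:2]),"dir yaw",np.degrees(np.arctan2(v[1],v[0]))+90)
# base-of-scale foot: long edges at z=.01
a=onz(c,z(285,40),.010);b=onz(c,z(550,72),.010);print("foot edge",np.linalg.norm(b-a),"yaw",np.degrees(np.arctan2((b-a)[1],(b-a)[0]))+90)
cc=onz(c,z(515,350),.010);e=cc-b;print("foot side yaw",np.degrees(np.arctan2(-e[1],-e[0])))
print("watch",w)
for yd in (-8.07,-7,-6):
  yaw=np.radians(yd);Rm=np.array([[np.cos(yaw),-np.sin(yaw)],[np.sin(yaw),np.cos(yaw)]])
  o=w[:2]-Rm@[.018,.005]
  print(yd,"o",o,{k:Rm.T@(x[:2]-o)*1000 for k,x in pts.items()}, "mid-tip dy",(Rm.T@((pts['barL']+pts['barR'])/2-pts['tip'])[:2])*1000)
```

```text
bar len 0.019421726905501837 dir yaw -8.935846953504353
foot edge 0.047891205687958065 yaw -6.71549044469775
foot side yaw -6.506159748242874
watch [ 0.5556 -0.1662  0.075 ]
-8.07 o [ 0.5371 -0.1686] {'barL': array([114.3667,  67.1128]), 'barR': array([114.0732,  47.6933]), 'tip': array([114.694,  71.761]), 'hub': array([116.5581,  50.9885])} mid-tip dy [ -0.474 -14.358]
-7 o [ 0.5371 -0.169 ] {'barL': array([115.5098,  65.3024]), 'barR': array([114.8537,  45.8917]), 'tip': array([115.9238,  69.9437]), 'hub': array([117.3997,  49.14  ])} mid-tip dy [ -0.742  -14.3466]
-6 o [ 0.5372 -0.1693] {'barL': array([116.5474,  63.5914]), 'barR': array([115.5526,  44.1952]), 'tip': array([117.0423,  68.2248]), 'hub': array([118.1549,  47.3985])} mid-tip dy [ -0.9923 -14.3315]
```

>>> step_arm(steps=[{"xyz": [-40, 14, 0], "rotation": [0, 0, 0], "claw": 0}, {"xyz": [-80, 28, 0], "rotation": [0, 0, 0], "claw": 0}, {"xyz": [-115, 42, 0], "rotation": [0, 0, 0], "claw": 0}, {"xyz": [-150, 54, 0], "rotation": [0, 0, 0], "claw": 0}, {"xyz": [-150, 54, 40], "rotation": [0, 0, 0], "claw": 0}, {"xyz": [-150, 54, 80], "rotation": [0, 0, 0], "claw": 0}, {"xyz": [-150, 54, 110], "rotation": [0, 0, 0], "claw": 0}, {"xyz": [-150, 54, 140], "rotation": [0, 0, 0], "claw": 0}, {"xyz": [-150, 54, 165], "rotation": [0, 0, 0], "claw": 0}, {"xyz": [-150, 54, 180], "rotation": [0, 0, 0], "claw": 0}, {"xyz": [-150, 54, 180], "rotation": [0, 0, 0], "claw": 0}])

```text
clock: 2.62
tcp_pos: [0.4875, -0.2018, 0.1469]
eef_rot: [-3.138, 0.003, 0.012]
ft_force: [-0.6, 0.6, 0.4]
width: 0.0002
```

Run:
```python
from h import *
s=manip.sense();print(s['clock'],s['tcp_pos'],s['ft_force'],manip.tip_extent)
a=[]
for n in ("scene","top","wrist"):
    p,d=vision.read_camera(n);cv2.imwrite(f"pics/{n}2.png",p)
    if n=="scene":a.append(p[170:290,210:370])
    if n=="top":a.append(p[130:250,310:470])
    if n=="wrist": a.append(cv2.resize(p[100:400,120:520],(160,120),interpolation=cv2.INTER_AREA)); np.save("pics/wrist2.npy",d); cv2.imwrite("pics/w2c.png",p)
cv2.imwrite("pics/c2.png",cv2.resize(np.hstack(a[:2]),None,fx=2.5,fy=2.5,interpolation=cv2.INTER_CUBIC))
```

```text
2.6167 [ 0.487491   -0.20175722  0.14690005] [-0.56257401  0.60415409  0.42146354] 0.022
```

View pics/c2.png

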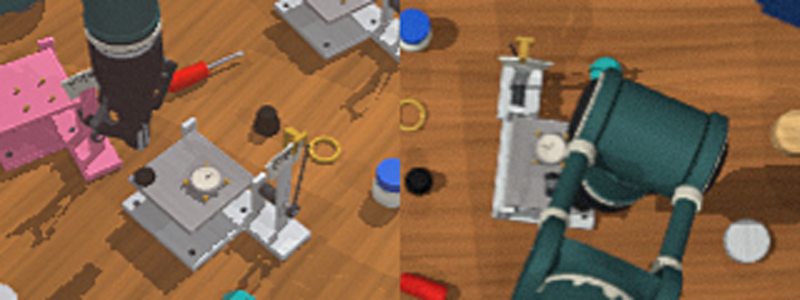

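View pics/w2c.png

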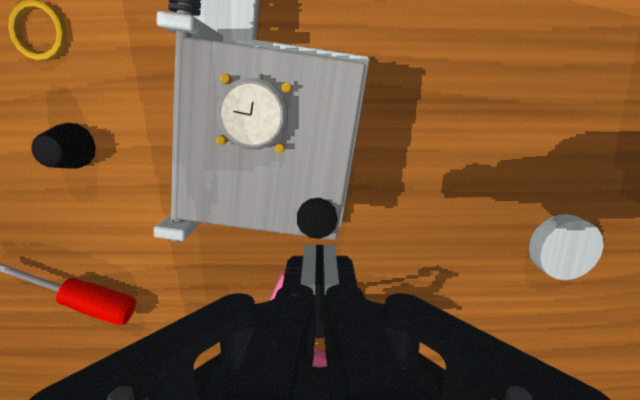

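Both fixed cameras still see the gate and needle. The wrist view shows the pad at about (317,217), just ahead of the closed fingertips.

Run:
```python
from h import *
s=manip.sense();p=cv2.imread("pics/wrist2.png");d=np.load("pics/wrist2.npy")
c=cam("wrist",s)
m=(p[190:243,285:350].max(2)<45).astype(np.uint8)
n,l,st,ce=cv2.connectedComponentsWithStats(m);i=1+np.argmax(st[1:,4]);uv=ce[i]+[285,190];print(st[i],uv)
print(s['tcp_pos'],"pad",onz(c,uv,.070),depthpt(c,uv,d[217,317]),"tip proj of TCP axis",proj(c,s['tcp_pos']+Ro.from_rotvec(s['eef_rot']).as_matrix()@[0,0,.022]))
print("watch",onz(c,(252,113),.075), "axes",Ro.from_rotvec(s['eef_rot']).as_matrix()[:,2])
```

```text
[  13    9   40   39 1235] [316.94736842 217.81214575]
[ 0.49177137 -0.20293419  0.15232463] pad [ 0.4928479  -0.20155255  0.07      ] [ 0.49370228 -0.20156697  0.07242409] tip proj of TCP axis [[319.37041612 264.28798309]]
watch [ 0.55623522 -0.16566719  0.075     ] axes [ 1.34066651e-03 -7.80147810e-04 -9.99998797e-01]
```

>>> step_arm(steps=[{"xyz": [2, -2, 15], "rotation": [0, 0, 0], "claw": 0}, {"xyz": [2, -2, 30], "rotation": [0, 0, 0], "claw": 0}, {"xyz": [2, -2, 42], "rotation": [0, 0, 0], "claw": 0}, {"xyz": [2, -2, 50], "rotation": [0, 0, 0], "claw": 0}, {"xyz": [2, -2, 50], "rotation": [0, 0, 0], "claw": 0}, {"xyz": [2, -2, 50], "rotation": [0, 0, 0], "claw": 0}, {"xyz": [2, -2, 50], "rotation": [0, 0, 0], "claw": 0}])

```text
clock: 3.35
tcp_pos: [0.4943, -0.2001, 0.102]
eef_rot: [3.141, 0.001, 0.002]
ft_force: [0.1, -0.3, 0.4]
width: 0.0003
```

Run:
```python
from h import *
p,d=vision.read_camera("wrist");cv2.imwrite("pics/w3.png",p[150:330,200:440])
s=manip.sense();print(s['tcp_pos'],s['ft_force'])
```

```text
[ 0.4944579  -0.20013513  0.10218888] [-0.17230268 -0.25687476 -0.07554877]
```

View pics/w3.png

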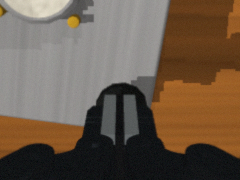

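>>> step_arm(steps=[{"xyz": [0, 0, 4], "rotation": [0, 0, 0], "claw": 0}, {"xyz": [0, 0, 7], "rotation": [0, 0, 0], "claw": 0}, {"xyz": [0, 0, 9], "rotation": [0, 0, 0], "claw": 0}, {"xyz": [0, 0, 11], "rotation": [0, 0, 0], "claw": 0}, {"xyz": [0, 0, 13], "rotation": [0, 0, 0], "claw": 0}, {"xyz": [0, 0, 13], "rotation": [0, 0, 0], "claw": 0}, {"xyz": [0, 0, 13], "rotation": [0, 0, 0], "claw": 0}])

```text
clock: 3.98
tcp_pos: [0.4941, -0.2004, 0.0887]
eef_rot: [3.14, 0.002, 0.001]
ft_force: [-0.7, -2.5, 5.1]
width: -0.0001
```

```bash
cat > look.py <<'E'
import sys
from h import *
k=sys.argv[1]
s=manip.sense();print(s['clock'],s['tcp_pos'],s['ft_force'])
t,_=vision.read_camera("top");q,_=vision.read_camera("scene")
s=manip.sense();print(s['clock'],s['tcp_pos'],s['ft_force'])
cv2.imwrite(f"pics/top_{k}.png",t)
a=cv2.resize(t[140:180,340:380],None,fx=10,fy=10,interpolation=cv2.INTER_CUBIC)
b=cv2.resize(q[215:265,310:350],(320,400),interpolation=cv2.INTER_CUBIC)
cv2.imwrite(f"pics/l_{k}.png",np.hstack([a,b]))
E
python3 look.py a
```

```text
3.9833 [ 0.49412136 -0.20037843  0.08874927] [-0.71059112 -2.52376059  5.09530235]
4.0833 [ 0.49411426 -0.20035284  0.08872557] [-1.22389515 -2.97601207  4.71090154]
```

View pics/l_a.png

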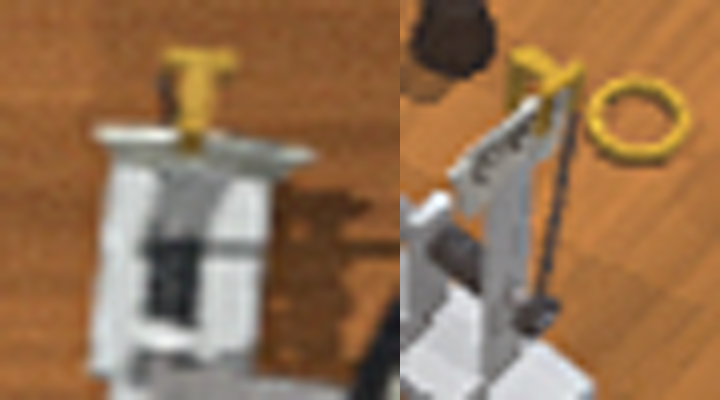

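Contact is confirmed at about 5 N. The needle tip has just reached the near prong, which fits a tilt of about 0.06 rad. I'll press the remaining 8 mm and look.

>>> step_arm(steps=[{"xyz": [0, 0, 2], "rotation": [0, 0, 0], "claw": 0}, {"xyz": [0, 0, 4], "rotation": [0, 0, 0], "claw": 0}, {"xyz": [0, 0, 6], "rotation": [0, 0, 0], "claw": 0}, {"xyz": [0, 0, 7], "rotation": [0, 0, 0], "claw": 0}, {"xyz": [0, 0, 8], "rotation": [0, 0, 0], "claw": 0}, {"xyz": [0, 0, 8], "rotation": [0, 0, 0], "claw": 0}])

```text
clock: 4.58
tcp_pos: [0.4941, -0.2005, 0.0808]
eef_rot: [3.14, 0.002, 0.002]
ft_force: [-1.9, -3.8, 6.8]
width: -0.0004
```

```bash
python3 look.py b
```

```text
4.5833 [ 0.49413402 -0.2005049   0.08078234] [-1.85619507 -3.77444024  6.83110289]
4.6833 [ 0.49413924 -0.20051675  0.08086114] [-1.67357949 -3.28517398  6.96128892]
```

View pics/l_b.png

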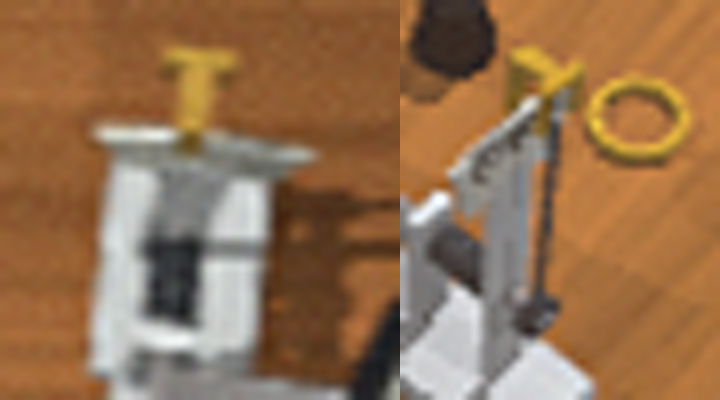

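Run:
```python
from h import *
c=cam("scene");yaw=np.radians(-7.5);Rm=np.array([[np.cos(yaw),-np.sin(yaw),0],[np.sin(yaw),np.cos(yaw),0],[0,0,1]])
o=np.array([.5368,-.1675,0])
def pl(uv,x=.117):
    O,d=ray(c,uv);O=Rm.T@(O-o);d=Rm.T@d;return (O+d*(x-O[0])/d[0])*1000
z8=lambda a,b:(310+(a-400+.5)/8-.5,215+(b+.5)/8-.5)
z6=lambda a,b:(240+(a+.5)/6-.5,205+(b+.5)/6-.5)
for nm,h,t in [("rest",z6(524,293),z6(560,140)),("a",z8(536,315),z8(573,115)),("b",z8(536,315),z8(554,125))]:
    H=pl(h);T=pl(t);v=T-H;print(nm,H,T,"lean",np.arctan2(v[1],v[2]))
for nm,a in [("gate prong near",z8(543,130)),("gate bar L",z8(515,50)),("gate bar R",z8(580,68)),("prong far",z8(514,108))]: print(nm,pl(a,.120))
p=cv2.imread("pics/scene2.png")
q,_=vision.read_camera("scene");cv2.imwrite("pics/sc_c.png",cv2.resize(q[215:262,318:340],None,fx=12,fy=12,interpolation=cv2.INTER_CUBIC))
s=manip.sense();print(s['clock'],s['tcp_pos'],s['ft_force'])
```

```text
rest [117.          47.71479145  65.81557021] [117.          67.32562907 164.62496841] lean 0.1959253017498615
a [117.          46.25069289  64.73450051] [117.          60.15867924 166.58447994] lean 0.13571425315195304
b [117.          46.25069289  64.73450051] [117.          50.38971568 169.9300018 ] lean 0.03932572054569319
gate prong near [120.          41.20141361 178.09581684]
gate bar L [120.          25.33687799 232.81883453]
gate bar R [120.          58.59490295 195.25851583]
prong far [120.          26.00747724 203.11098029]
4.7333 [ 0.49414474 -0.2005312   0.08089391] [-2.12237325 -3.19690113  6.35940152]
```

View pics/sc_c.png

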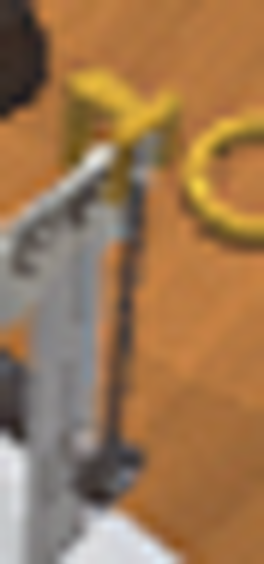

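The needle leans about 0.04 to 0.05 rad, so the tilt is about 0.15. Its tip, at (143,160), stands midway between the prongs at (118,190) and (172,125). I'll hold it there.

>>> step_arm(steps=[{"xyz": [0, 0, 0], "rotation": [0, 0, 0], "claw": 0}, {"xyz": [0, 0, 0], "rotation": [0, 0, 0], "claw": 0}, {"xyz": [0, 0, 0], "rotation": [0, 0, 0], "claw": 0}, {"xyz": [0, 0, 0], "rotation": [0, 0, 0], "claw": 0}, {"xyz": [0, 0, 0], "rotation": [0, 0, 0], "claw": 0}, {"xyz": [0, 0, 0], "rotation": [0, 0, 0], "claw": 0}, {"xyz": [0, 0, 0], "rotation": [0, 0, 0], "claw": 0}, {"xyz": [0, 0, 0], "rotation": [0, 0, 0], "claw": 0}, {"xyz": [0, 0, 0], "rotation": [0, 0, 0], "claw": 0}, {"xyz": [0, 0, 0], "rotation": [0, 0, 0], "claw": 0}, {"xyz": [0, 0, 0], "rotation": [0, 0, 0], "claw": 0}, {"xyz": [0, 0, 0], "rotation": [0, 0, 0], "claw": 0}])

```text
clock: 5.73
tcp_pos: [0.4941, -0.2005, 0.0809]
eef_rot: [3.14, 0.002, 0.001]
ft_force: [-2.1, -3.7, 6.9]
width: -0.0002
```

```bash
python3 look.py c
```

```text
5.7333 [ 0.49410526 -0.2005213   0.08087982] [-2.07660029 -3.67029193  6.94517807]
5.8333 [ 0.49411917 -0.20050983  0.08090575] [-2.3100594  -2.0343684   7.50308412]
```

View pics/l_c.png

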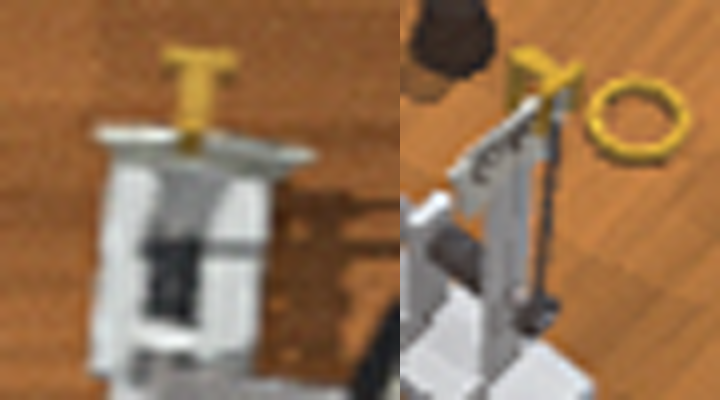

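The needle stayed in the gate for over a second. I'll release gently so the watch isn't jolted.

>>> step_arm(steps=[{"xyz": [0, 0, -2], "rotation": [0, 0, 0], "claw": 0}, {"xyz": [0, 0, -4], "rotation": [0, 0, 0], "claw": 0}, {"xyz": [0, 0, -6], "rotation": [0, 0, 0], "claw": 0}, {"xyz": [0, 0, -8], "rotation": [0, 0, 0], "claw": 0}, {"xyz": [0, 0, -10], "rotation": [0, 0, 0], "claw": 0}, {"xyz": [0, 0, -12], "rotation": [0, 0, 0], "claw": 0}, {"xyz": [0, 0, -15], "rotation": [0, 0, 0], "claw": 0}, {"xyz": [0, 0, -25], "rotation": [0, 0, 0], "claw": 0}, {"xyz": [0, 0, -45], "rotation": [0, 0, 0], "claw": 0}, {"xyz": [0, 0, -70], "rotation": [0, 0, 0], "claw": 0}, {"xyz": [0, 0, -70], "rotation": [0, 0, 0], "claw": 0}, {"xyz": [0, 0, -70], "rotation": [0, 0, 0], "claw": 0}])

```text
clock: 6.83
tcp_pos: [0.4944, -0.1997, 0.1518]
eef_rot: [3.141, 0.001, 0.003]
ft_force: [0.4, 0.1, -0.4]
width: -0.0001
```

```bash
python3 look.py d
python3 - <<'E'
from h import *
p,d=vision.read_camera("wrist");s=manip.sense();c=cam("wrist",s);cv2.imwrite("pics/w_d.png",p)
for n in ("top","scene"):
    a,_=vision.read_camera(n);b=cv2.imread(f"pics/{n}2.png")
    print(n,(cv2.absdiff(a,b).max(2)>60).sum())
E
```

```text
6.8333 [ 0.49437596 -0.19969702  0.15179924] [ 0.43845401  0.11564922 -0.40321827]
6.9333 [ 0.49276996 -0.19908377  0.14941821] [ 0.03496195 -0.95406199 -0.09860909]
top 976
scene 1133
```

View pics/l_d.png

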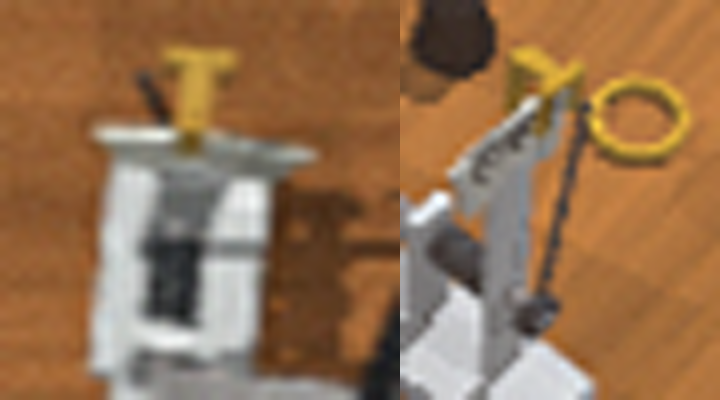

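View pics/w_d.png

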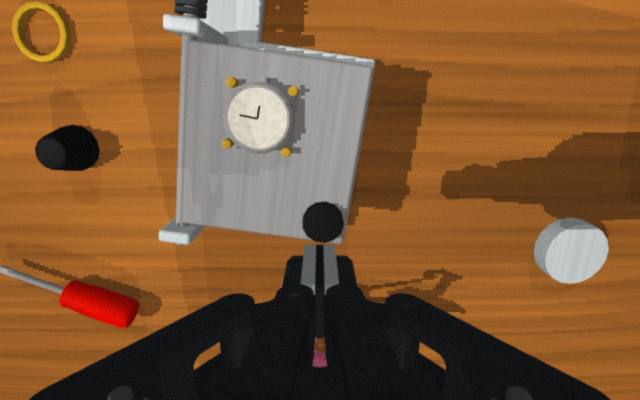

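The needle is back at rest, the watch sits between its pins, the gate hasn't moved and the tool is clear. I'll hand the job in.

```bash
python3 -c "
from plant import sign_off,manip
print(manip.sense()['clock'],manip.sense()['ft_force']);print(sign_off())"
```

```text
7.0833 [-1.59606709  0.41328624  0.4419697 ]
the job is handed in; nothing more can be done
None
```

I pressed the watch mount's pad until the needle stood in the gate, held it there for over a second, then released it gently and handed the job in at about 7.1 s. No verdict was reported.

- **Gate setting:** I measured it at about 0.15 rad from one wrist picture. The rest position of the needle tip and the hub fitted the given dimensions.
- **Press:** With closed fingertips I lowered the pad about 13 mm at about 7 N. In the scene camera the tip stood midway between the prongs, at a tilt of about 0.15 to 0.16 rad. It never neared the far prong.
- **After release:** The needle was back at its resting lean, the gate looked unmoved and the watch lay between its four pins. The tool was about 60 mm above the pad with near-zero force.
- **Less certain:**
  - From the top camera the gate hid the tip during the hold, so that check rests on the scene view and the measured depth.
  - The angle from the scene view differed from the depth estimate by about 0.01 rad, well inside the tolerance.
  - I did not measure the bystanders or the spare mount one by one. The arm kept clear of them, and the ones in the last wrist picture looked undisturbed. The spare mount was not in that picture.

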